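# Load the lathe's tool rack in order of use

### The arm

A 7-joint arm with a two-finger parallel gripper is mounted at the origin on the work surface. World frame = base frame: x ahead of the robot, y to its left, z up, the work surface at z = 0. Lengths are in m, angles in rad, forces in N, time in s.
With the tool pointing down it reaches from about 0.425 to 0.925 m from the base axis. Payload 6.8 kg.
Tool frame: the origin (TCP) lies midway between the tips of the shut fingers; the grasp point (between the pads) lies 19 mm behind it; z points along the fingers, y is the direction in which the jaws open and shut (so a half turn about z gives the same grasp; the last joint's range is limited). The gripper opens to 85 mm and grips with 20 to 120 N. Pads are 22 mm wide; open, the fingers measure 114 mm over their backs; the gripper's body (76 mm by 85 mm) begins 54 mm behind the grasp point. The pads swing forward as they close: fully open they stand 13 mm farther back than shut.
Start: joints at [1.001, 0.477, 0.022, 1.555, -0.011, 1.109, -0.083], TCP at [0.301, -0.604, 0.231] pointing down, gripper open.
Joint ranges: [-2.96, 2.96], [-0.34, 2.1], [-1.41, 1.46], [0.24, 2.44], [-1.37, 4.51], [0.17, 1.92], [-2.96, 2.96]. Speed limits (rad/s): [2.39, 2.39, 3.14, 3.14, 3.14, 3.14, 3.14].

### API

Orientations are given as a unit quaternion [w, x, y, z].
In Python, from plant import bot gives the robot as it stands.
- The arm moves only by the shell command python3 -m jog 'ROWS' [FORCE]. ROWS is JSON, a list of rows, each an object with "fingers": the finger opening in m, from 0 to 0.0854; "offset": the shift along the tool's x, y, z in m, a list of three; "rot": the turn, a rotation vector about the tool's x, y, z in degrees, a list of three. A call has 1 to 5 rows; each row shifts and turns the commanded pose from where the row before left it, along the tool's axes as they then stand; what a row does not reach is not made up. A row lasts 1/10 s, in which the tool goes at most 50 mm and 8.59 degrees, less where a joint would pass 70% of its speed; a pose out of reach is approached as far as the arm can. A call with a gripper value outside its range is refused whole. The fingers move at their own pace and stop on an object; FORCE is the grip in N (left out, the last holds). Time passes only in rows, so rows that do not move let the fingers close. It gives the time, the measured TCP pose, the force and the opening at its end, in the units of the state.
- bot.get_obs(): the state, without advancing time (a new reading comes with each control period).
- bot.get_image(name): name is "scene" or "top" or "wrist"; returns the picture (384x512x3 uint8, red, green, blue); there is no depth.
- bot.camera_info(name): a dict with "camera_matrix" (3x3 intrinsics, pixels), "position" and "attitude" of the camera in the world. Camera axes: x right, y down, z forward; pixel columns grow to the right and rows downward; lengths in m; the calibration is good to about 2 mm. A picture is of the moment at which its call begins: read the wrist's pose just before it. camera_info takes no time and is no camera call; for the wrist camera it gives the pose at the moment of the call.
- bot.finish_job(): hands the job in, once; it reports no verdict.
The state is a dict: "clock": time; "joints": joint angles; "joint_velocities": joint speeds; "joint_torque": joint torques, N m; "ee_pos": TCP position; "tool_rot": TCP orientation; "wrist_force": force on the tool from outside, world axes, zero at the start; "ft_torque": the same for the moment, N m; "grip_width": finger opening in m.
Only numpy, scipy, OpenCV 4.12 (cv2) and the standard library are available. Lean on these libraries where they do the work, as an engineer would, in place of code of your own. Each camera call takes 0.05 s, during which the arm holds its last target. There are 200 camera calls.

### The job

The four turning-tool holders stand in a row on the plywood setting tray in the order they will be used, the leftmost (seen from the robot, its +y side) first. Move them all to the grey tool rack in that order of use: the first goes into the end pocket marked by the red stud, the second next to it, and so on away from the stud. Turn each holder so that its tool bar lies in the slot at the front of its pocket, set it down gently, flat on the pocket's floor, and never knock one over.

Things in the scene. Friction and masses are not known exactly. Their poses are not given: they have to be found in the camera images.
- holder_blue: Loose turning-tool holder, upright block 44 (x) x 30 (y) x 72 mm high, dark steel with the top 22 mm blue; about 0.45 kg. Origin: centre of its underside, z up. A steel tool bar, 14 x 14 mm, sticks out 28 mm from the -x face (tip 50 mm from the origin), 6 to 20 mm above the underside. Above that all four sides are free to grip.
- holder_yellow: Loose turning-tool holder, upright block 44 (x) x 30 (y) x 72 mm high, dark steel with the top 22 mm yellow; about 0.45 kg. Origin: centre of its underside, z up. A steel tool bar, 14 x 14 mm, sticks out 28 mm from the -x face (tip 50 mm from the origin), 6 to 20 mm above the underside. Above that all four sides are free to grip.
- holder_green: Loose turning-tool holder, upright block 44 (x) x 30 (y) x 72 mm high, dark steel with the top 22 mm green; about 0.45 kg. Origin: centre of its underside, z up. A steel tool bar, 14 x 14 mm, sticks out 28 mm from the -x face (tip 50 mm from the origin), 6 to 20 mm above the underside. Above that all four sides are free to grip.
- holder_white: Loose turning-tool holder, upright block 44 (x) x 30 (y) x 72 mm high, dark steel with the top 22 mm white; about 0.45 kg. Origin: centre of its underside, z up. A steel tool bar, 14 x 14 mm, sticks out 28 mm from the -x face (tip 50 mm from the origin), 6 to 20 mm above the underside. Above that all four sides are free to grip.
- pad_blue: Fixed blue pad, 62 x 62 x 6 mm, on the 6 mm thick tray: start of the blue holder (within 30 degrees of the pad's yaw). Origin: centre of underside; x away from the robot, y along the row to the robot's left. The four pads lie in one row, 70 mm apart, in shuffled order; from left (+y) to right is the order of use.
- pad_yellow: Fixed yellow pad, 62 x 62 x 6 mm, on the 6 mm thick tray: start of the yellow holder (within 30 degrees of the pad's yaw). Origin: centre of underside; x away from the robot, y along the row to the robot's left. The four pads lie in one row, 70 mm apart, in shuffled order; from left (+y) to right is the order of use.
- pad_green: Fixed green pad, 62 x 62 x 6 mm, on the 6 mm thick tray: start of the green holder (within 30 degrees of the pad's yaw). Origin: centre of underside; x away from the robot, y along the row to the robot's left. The four pads lie in one row, 70 mm apart, in shuffled order; from left (+y) to right is the order of use.
- pad_white: Fixed white pad, 62 x 62 x 6 mm, on the 6 mm thick tray: start of the white holder (within 30 degrees of the pad's yaw). Origin: centre of underside; x away from the robot, y along the row to the robot's left. The four pads lie in one row, 70 mm apart, in shuffled order; from left (+y) to right is the order of use.
- rack: Fixed grey rack. Origin: middle of the row, underside; x away from the robot, y along the row to the left. Pocket centres x = 0, y = 105, 35, -35, -105 mm; 60 (x) x 48 (y) mm inside; floor z = 6, wall tops z = 20 mm. Front (-x) wall, 6 mm thick, has a 30 mm slot down to the floor for the bar: holder yaw = rack yaw. Left or right of the tray, turned up to 15 degrees.
- stud: Fixed red round stud, 24 mm across, 10 mm high, on the rack's base plate, 53 mm to the rack's +x side of one end pocket's centre (left or right end): that pocket is the first. A flat black plug marks the other end. Origin: centre of underside.

How it is judged:
At the end, for the whole second after the job is handed in: Each holder rests in a rack pocket: within 13 mm of its centre in x and y, underside within 4 mm of the floor, upright within 0.12 rad, parallel to the rack within 0.35 rad, bar in the slot; from the stud's end they follow the order of their pads from left (+y) to right (x of holder_blue in the frame of rack between -0.013 and 0.013 m and z of holder_blue in the frame of rack between 0.002 and 0.01 m and (y of holder_blue in the frame of rack between -0.118 and -0.092 m or y of holder_blue in the frame of rack between -0.048 and -0.022 m or y of holder_blue in the frame of rack between 0.022 and 0.048 m or y of holder_blue in the frame of rack between 0.092 and 0.118 m) and angle between each of holder_blue, holder_yellow, holder_green, holder_white's own z axis and vertical below 0.12 rad and angle between the x axis of each of holder_blue, holder_yellow, holder_green, holder_white and the x axis of rack, either way round below 0.35 rad and linear speed of each of holder_blue, holder_yellow, holder_green, holder_white below 0.02 m/s and angular speed of each of holder_blue, holder_yellow, holder_green, holder_white below 0.2 rad/s and x of holder_yellow in the frame of rack between -0.013 and 0.013 m and z of holder_yellow in the frame of rack between 0.002 and 0.01 m and (y of holder_yellow in the frame of rack between -0.118 and -0.092 m or y of holder_yellow in the frame of rack between -0.048 and -0.022 m or y of holder_yellow in the frame of rack between 0.022 and 0.048 m or y of holder_yellow in the frame of rack between 0.092 and 0.118 m) and x of holder_green in the frame of rack between -0.013 and 0.013 m and z of holder_green in the frame of rack between 0.002 and 0.01 m and (y of holder_green in the frame of rack between -0.118 and -0.092 m or y of holder_green in the frame of rack between -0.048 and -0.022 m or y of holder_green in the frame of rack between 0.022 and 0.048 m or y of holder_green in the frame of rack between 0.092 and 0.118 m) and x of holder_white in the frame of rack between -0.013 and 0.013 m and z of holder_white in the frame of rack between 0.002 and 0.01 m and (y of holder_white in the frame of rack between -0.118 and -0.092 m or y of holder_white in the frame of rack between -0.048 and -0.022 m or y of holder_white in the frame of rack between 0.022 and 0.048 m or y of holder_white in the frame of rack between 0.092 and 0.118 m) and ((y of pad_blue in the frame of pad_yellow above 0 m and y of stud in the frame of rack above 0 m and y of holder_blue in the frame of holder_yellow above 0 m) or (y of pad_blue in the frame of pad_yellow above 0 m and y of stud in the frame of rack below 0 m and y of holder_blue in the frame of holder_yellow below 0 m) or (y of pad_blue in the frame of pad_yellow below 0 m and y of stud in the frame of rack above 0 m and y of holder_blue in the frame of holder_yellow below 0 m) or (y of pad_blue in the frame of pad_yellow below 0 m and y of stud in the frame of rack below 0 m and y of holder_blue in the frame of holder_yellow above 0 m)) and ((y of pad_blue in the frame of pad_green above 0 m and y of stud in the frame of rack above 0 m and y of holder_blue in the frame of holder_green above 0 m) or (y of pad_blue in the frame of pad_green above 0 m and y of stud in the frame of rack below 0 m and y of holder_blue in the frame of holder_green below 0 m) or (y of pad_blue in the frame of pad_green below 0 m and y of stud in the frame of rack above 0 m and y of holder_blue in the frame of holder_green below 0 m) or (y of pad_blue in the frame of pad_green below 0 m and y of stud in the frame of rack below 0 m and y of holder_blue in the frame of holder_green above 0 m)) and ((y of pad_blue in the frame of pad_white above 0 m and y of stud in the frame of rack above 0 m and y of holder_blue in the frame of holder_white above 0 m) or (y of pad_blue in the frame of pad_white above 0 m and y of stud in the frame of rack below 0 m and y of holder_blue in the frame of holder_white below 0 m) or (y of pad_blue in the frame of pad_white below 0 m and y of stud in the frame of rack above 0 m and y of holder_blue in the frame of holder_white below 0 m) or (y of pad_blue in the frame of pad_white below 0 m and y of stud in the frame of rack below 0 m and y of holder_blue in the frame of holder_white above 0 m)) and ((y of pad_yellow in the frame of pad_green above 0 m and y of stud in the frame of rack above 0 m and y of holder_yellow in the frame of holder_green above 0 m) or (y of pad_yellow in the frame of pad_green above 0 m and y of stud in the frame of rack below 0 m and y of holder_yellow in the frame of holder_green below 0 m) or (y of pad_yellow in the frame of pad_green below 0 m and y of stud in the frame of rack above 0 m and y of holder_yellow in the frame of holder_green below 0 m) or (y of pad_yellow in the frame of pad_green below 0 m and y of stud in the frame of rack below 0 m and y of holder_yellow in the frame of holder_green above 0 m)) and ((y of pad_yellow in the frame of pad_white above 0 m and y of stud in the frame of rack above 0 m and y of holder_yellow in the frame of holder_white above 0 m) or (y of pad_yellow in the frame of pad_white above 0 m and y of stud in the frame of rack below 0 m and y of holder_yellow in the frame of holder_white below 0 m) or (y of pad_yellow in the frame of pad_white below 0 m and y of stud in the frame of rack above 0 m and y of holder_yellow in the frame of holder_white below 0 m) or (y of pad_yellow in the frame of pad_white below 0 m and y of stud in the frame of rack below 0 m and y of holder_yellow in the frame of holder_white above 0 m)) and ((y of pad_green in the frame of pad_white above 0 m and y of stud in the frame of rack above 0 m and y of holder_green in the frame of holder_white above 0 m) or (y of pad_green in the frame of pad_white above 0 m and y of stud in the frame of rack below 0 m and y of holder_green in the frame of holder_white below 0 m) or (y of pad_green in the frame of pad_white below 0 m and y of stud in the frame of rack above 0 m and y of holder_green in the frame of holder_white below 0 m) or (y of pad_green in the frame of pad_white below 0 m and y of stud in the frame of rack below 0 m and y of holder_green in the frame of holder_white above 0 m))); the robot touches nothing.
It fails at once if a holder is tipped over (angle between any of holder_blue, holder_yellow, holder_green, holder_white's own z axis and vertical above 0.6 rad).
It fails at once if a holder is dropped or banged onto the rack (over 80 N) (contact force between any of holder_blue, holder_yellow, holder_green, holder_white and rack above 80 N).
It also fails if it takes over 99 s, if anything falls off the work surface, if the arm or the gripper's body presses on something with over 40 N, if the wrist force passes 120 N, or if a joint passes its speed limit or range.

## Working session

There is one attempt and no reset: what is moved stays moved. The work goes in short steps, Python scripts to look and compute and a shell command to move; the robot and the scene stay as the last step left them, time stands still between calls to the robot, and variables do not carry over. Pictures are saved under pics/ and viewed, about 12 in all and at most 16, crops included, and the job is handed in when it is done.

```bash
ls; mkdir -p pics; python3 - <<'E'
from plant import bot
import cv2
o=bot.get_obs(); print(o)
for n in("top","scene"):
    print(n,bot.camera_info(n)); cv2.imwrite(f"pics/{n}0.png",bot.get_image(n)[:,:,::-1])
print(bot.camera_info("wrist"))
E
```

```text
pics
{'clock': 0.0, 'joints': array([ 1.00092066,  0.47782223,  0.02232047,  1.55644881, -0.01149078,
        1.10935394, -0.08306657]), 'joint_velocities': array([ 0.00023924,  0.00120828,  0.0004708 , -0.00084897, -0.00126238,
       -0.00056468,  0.00041339]), 'joint_torque': array([-9.05598990e-04, -5.96451187e+01,  1.60810813e+00, -2.81199950e+01,
        1.25837469e-02,  9.35324613e-03,  5.20702415e-06]), 'ee_pos': array([ 0.30045995, -0.60375884,  0.23031166]), 'tool_rot': array([-9.08039331e-04,  9.73454436e-01,  2.28878909e-01, -2.86541984e-04]), 'wrist_force': array([ 0.61846828, -0.08744319,  0.5235293 ]), 'ft_torque': array([-0.03950067, -0.02399836, -0.01532812]), 'grip_width': 0.08545679386627959}
top {'camera_matrix': array([[471.89206542,   0.        , 250.16445562],
       [  0.        , 471.89206542, 189.34597147],
       [  0.        ,   0.        ,   1.        ]]), 'position': array([ 0.4415172 , -0.00560673,  1.08511759]), 'attitude': array([ 0.03897439, -0.70053492,  0.71178795, -0.03301123])}
scene {'camera_matrix': array([[366.88194779,   0.        , 247.43845554],
       [  0.        , 366.88194779, 189.2956322 ],
       [  0.        ,   0.        ,   1.        ]]), 'position': array([0.8714396 , 0.41135648, 0.5809811 ]), 'attitude': array([-0.12874799,  0.30886364,  0.87199068, -0.35729465])}
{'camera_matrix': array([[287.103624  ,   0.        , 253.41534727],
       [  0.        , 287.103624  , 192.7606994 ],
       [  0.        ,   0.        ,   1.        ]]), 'position': array([ 0.37011383, -0.56891524,  0.37337678]), 'attitude': array([ 0.13371426,  0.83939288, -0.52015772, -0.08352267])}
```

View pics/top0.png

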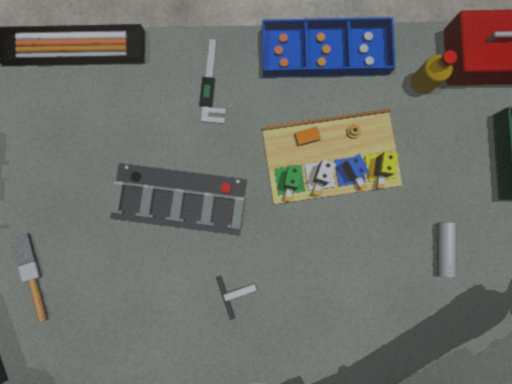

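View pics/scene0.png

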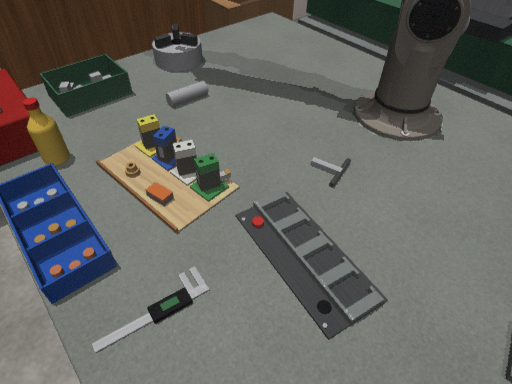

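```bash
cat > h.py <<'E'
import numpy as np, cv2
from scipy.spatial.transform import Rotation as R
from plant import bot
def rot(q): return R.from_quat(np.r_[q[1:],q[0]])
def ray(px,info,z):
    px=np.atleast_2d(np.array(px,float)); K=info["camera_matrix"]
    d=rot(info["attitude"]).apply(np.c_[px,np.ones(len(px))]@np.linalg.inv(K).T)
    p=np.array(info["position"]); return p+d*((z-p[2])/d[:,2])[:,None]
def proj(P,info):
    c=rot(info["attitude"]).inv().apply(np.atleast_2d(P)-info["position"])@info["camera_matrix"].T
    return c[:,:2]/c[:,2:]
def plan(pos,yaw):
    """offset (tool axes) and turn about tool z to a pointing-down TCP pose; yaw = world yaw of tool y axis mod pi"""
    o=bot.get_obs(); T=rot(o["tool_rot"]); y=T.apply([0,1,0]); z=T.apply([0,0,1])
    cur=np.arctan2(y[1],y[0]); d=(yaw-cur+np.pi/2)%np.pi-np.pi/2
    off=T.inv().apply(np.array(pos)-o["ee_pos"])
    print("t %.2f tcp %s yaw_y %.1f tilt z %s w %.4f"%(o["clock"],o["ee_pos"].round(4),np.degrees(cur),z.round(3),o["grip_width"]))
    print("offset mm",(off*1e3).round(1),"turn about tool z deg %.1f"%(-np.degrees(d)),"q7 %.2f"%o["joints"][6])
E
python3 - <<'E'
from h import *
i=bot.camera_info("top")
print(ray([[290,180],[320,177],[351,171],[382,166]],i,.012))
print(ray([[226,187],[136,177],[119,165],[246,178],[240,234],[112,217]],i,.01))
im=cv2.imread("pics/top0.png")[90:250,90:420]; cv2.imwrite("pics/topz.png",cv2.resize(im,(792,384),interpolation=cv2.INTER_CUBIC))
plan([.45,.1,.4],0)
E
```

```text
[[ 0.5712665  -0.08889677  0.012     ]
 [ 0.57704279 -0.15767188  0.012     ]
 [ 0.58970869 -0.22899683  0.012     ]
 [ 0.6000777  -0.30031896  0.012     ]]
[[0.55778138 0.05792854 0.01      ]
 [0.58433784 0.26491262 0.01      ]
 [0.61292018 0.30449589 0.01      ]
 [0.57780756 0.01177595 0.01      ]
 [0.45001991 0.02725356 0.01      ]
 [0.4931925  0.31897432 0.01      ]]
t 0.10 tcp [ 0.3005 -0.6038  0.2304] yaw_y -63.5 tilt z [-0.001  0.001 -1.   ] w 0.0853
offset mm [ 447.4 -563.8 -168.7] turn about tool z deg -63.5 q7 -0.08
```

View pics/topz.png

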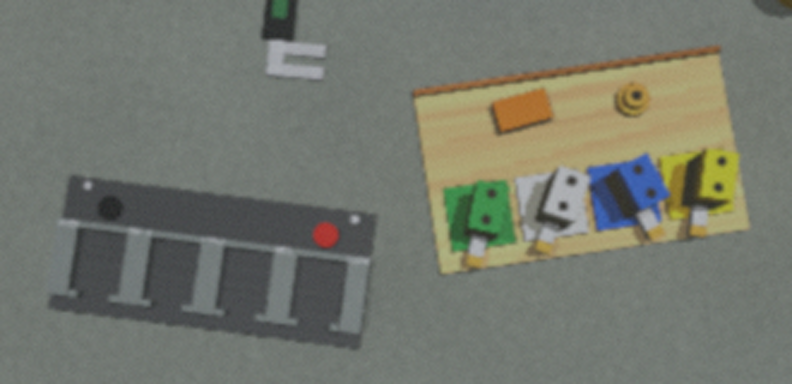

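```bash
python3 -m jog '[{"fingers":0.085,"offset":[0,0,-10],"rot":[0,0,-8]}]' | head -5; python3 -c "
from h import *
i=bot.camera_info('wrist');print(rot(i['attitude']).as_matrix().round(3), i['position'])
plan([.56,-.25,.33],0)"
```

```text
clock: 0.2
ee_pos: [0.2989, -0.6002, 0.2737]
tool_rot: [-0.007, 0.955, 0.297, -0.002]
wrist_force: [0.3, -0.2, -1.1]
grip_width: 0.085
[[ 0.567 -0.78  -0.264]
 [-0.823 -0.543 -0.165]
 [-0.015  0.31  -0.95 ]] [ 0.36374199 -0.55724727  0.41666158]
t 0.20 tcp [ 0.2989 -0.6002  0.2737] yaw_y -55.4 tilt z [-0.008  0.013 -1.   ] w 0.0850
offset mm [ 413.9 -140.9  -53.8] turn about tool z deg -55.4 q7 0.05
```

Offsets are in metres; that first row was clipped to 50 mm harmlessly. Continuing.

```bash
python3 -m jog '[{"fingers":0.085,"offset":[0.03,0,-0.01],"rot":[0,0,-8]},{"fingers":0.085,"offset":[0.03,0,-0.01],"rot":[0,0,-8]},{"fingers":0.085,"offset":[0.03,0,-0.01],"rot":[0,0,-8]},{"fingers":0.085,"offset":[0.03,0.0,-0.01],"rot":[0,0,-8]},{"fingers":0.085,"offset":[0.03,0,-0.01],"rot":[0,0,-8]}]' >/dev/null; python3 -m jog '[{"fingers":0.085,"offset":[0.03,0.03,0],"rot":[0,0,-8]},{"fingers":0.085,"offset":[0.03,0.03,0],"rot":[0,0,-7]}]' | head -3; python3 -c "
from h import *
plan([.56,-.25,.33],0)"
```

```text
clock: 0.9
ee_pos: [0.4655, -0.4439, 0.3316]
tool_rot: [0.0, 0.709, 0.705, -0.0]
t 0.90 tcp [ 0.4655 -0.4439  0.3316] yaw_y -0.3 tilt z [ 0.    -0.001 -1.   ] w 0.0849
offset mm [194.5  93.4   1.4] turn about tool z deg -0.3 q7 0.58
```

```bash
python3 -m jog '[{"fingers":0.085,"offset":[0.04,0.02,0],"rot":[0,0,0]},{"fingers":0.085,"offset":[0.04,0.02,0],"rot":[0,0,0]},{"fingers":0.085,"offset":[0.04,0.02,0],"rot":[0,0,0]},{"fingers":0.085,"offset":[0.04,0.02,0],"rot":[0,0,0]},{"fingers":0.085,"offset":[0.03,0.012,0],"rot":[0,0,0]}]' >/dev/null; python3 -m jog '[{"fingers":0.085,"offset":[0,0,0],"rot":[0,0,0]},{"fingers":0.085,"offset":[0,0,0],"rot":[0,0,0]}]' | head -3; python3 -c "
from h import *
plan([.56,-.25,.33],0)
i=bot.camera_info('wrist'); im=bot.get_image('wrist'); cv2.imwrite('pics/w1.png',im[:,:,::-1])
import pickle; pickle.dump(i,open('w1.pkl','wb'))"
```

```text
clock: 1.6
ee_pos: [0.5589, -0.2544, 0.3309]
tool_rot: [-0.0, 0.71, 0.704, -0.0]
t 1.60 tcp [ 0.5589 -0.2544  0.3309] yaw_y -0.4 tilt z [-0.001  0.    -1.   ] w 0.0849
offset mm [4.4 1.1 0.9] turn about tool z deg -0.4 q7 0.22
```

View pics/w1.png

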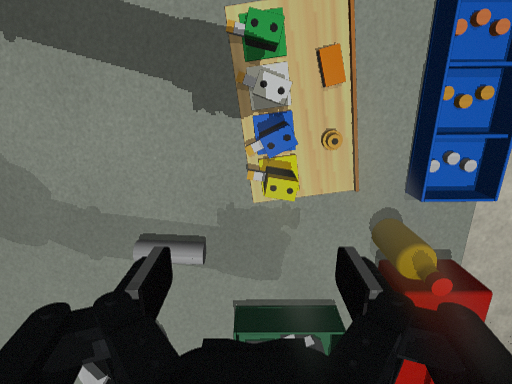

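```bash
python3 -m jog '[{"fingers":0.085,"offset":[0.05,0.01,0.02],"rot":[0,0,0]},{"fingers":0.085,"offset":[0.03,0.01,0.02],"rot":[0,0,0]},{"fingers":0.085,"offset":[0,0,0],"rot":[0,0,0]},{"fingers":0.085,"offset":[0,0,0],"rot":[0,0,0]}]' | head -3; python3 -c "
from h import *
i=bot.camera_info('wrist'); im=bot.get_image('wrist'); cv2.imwrite('pics/w2.png',im[:,:,::-1])
import pickle; pickle.dump(i,open('w2.pkl','wb'))
p=proj([[.571,-.089,.08],[.6,-.3,.08]],i);print(p)
a=np.clip(p.min(0)-60,0,None).astype(int);b=np.clip(p.max(0)+60,0,[512,384]).astype(int);print(a,b)
c=cv2.rotate(im[a[1]:b[1],a[0]:b[0],::-1],cv2.ROTATE_90_CLOCKWISE);s=800/c.shape[1];s=min(s,600/c.shape[0]);print(s);cv2.imwrite('pics/w2z.png',cv2.resize(c,None,fx=s,fy=s,interpolation=cv2.INTER_CUBIC))"
```

```text
clock: 2.05
ee_pos: [0.5781, -0.1808, 0.2924]
tool_rot: [-0.0, 0.711, 0.703, -0.001]
[[248.49479305  87.34544442]
 [271.81920484 248.54662412]]
[188  27] [331 308]
2.8469750889679717
```

View pics/w2z.png

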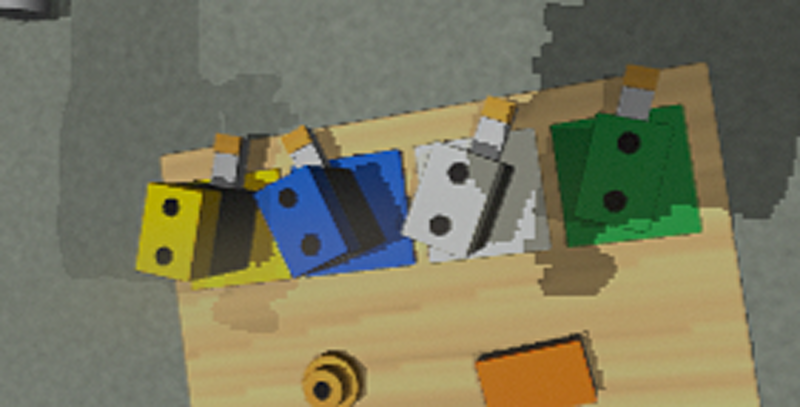

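```bash
python3 - <<'E'
from h import *
import pickle
i=pickle.load(open('w2.pkl','rb')); s=2.847
def o(l): l=np.array(l,float)/s; return np.c_[188+l[:,1],27+280-l[:,0]]
D=dict(yellow=([[171,207],[164,256]],[[149,183],[212,190],[197,279],[136,270]]),blue=([[287,198],[310,245]],[[258,195],[320,165],[350,250],[297,277]]),
white=([[458,173],[440,224]],[[425,147],[500,158],[475,250],[405,232]]),green=([[628,142],[615,201]],[[592,112],[672,125],[655,232],[577,217]]))
for k,(h,c) in D.items():
    P=ray(o(h),i,.084); C=ray(o(c),i,.084); d=P[1]-P[0]
    print(k,P.mean(0).round(4),C.mean(0).round(4),"yaw %.1f"%np.degrees(np.arctan2(d[1],d[0])),np.linalg.norm(d), np.linalg.norm(np.diff(C,axis=0),axis=1).round(3))
plan([.57,-.09,.2],0)
E
```

```text
yellow [ 0.5963 -0.2971  0.084 ] [ 0.5958 -0.2941  0.084 ] yaw -9.7 0.02402885629480957 [0.034 0.043 0.033]
blue [ 0.5912 -0.2298  0.084 ] [ 0.5913 -0.2262  0.084 ] yaw 27.1 0.024102472941949584 [0.033 0.041 0.028]
white [ 0.5813 -0.1607  0.084 ] [ 0.5805 -0.1599  0.084 ] yaw -20.1 0.023347405213493485 [0.032 0.041 0.031]
green [ 0.5708 -0.0906  0.084 ] [ 0.5708 -0.0899  0.084 ] yaw -12.4 0.02433369547232403 [0.031 0.043 0.03 ]
t 2.10 tcp [ 0.5782 -0.1819  0.293 ] yaw_y -0.7 tilt z [-0.001 -0.001 -1.   ] w 0.0848
offset mm [91.9 -9.2 92.9] turn about tool z deg -0.7 q7 0.07
```

```bash
python3 -m jog '[{"fingers":0.085,"offset":[0.04,-0.012,0],"rot":[0,0,0]},{"fingers":0.085,"offset":[0.045,-0.012,0],"rot":[0,0,0]},{"fingers":0.085,"offset":[0.045,-0.012,0],"rot":[0,0,0]},{"fingers":0.085,"offset":[0.045,-0.012,0],"rot":[0,0,0]},{"fingers":0.085,"offset":[0.045,-0.012,0],"rot":[0,0,0]}]'  >/dev/null; python3 -m jog '[{"fingers":0.085,"offset":[0.04,0,0],"rot":[0,0,0]},{"fingers":0.085,"offset":[0.02,0,0],"rot":[0,0,0]},{"fingers":0.085,"offset":[0,0,0],"rot":[0,0,0]},{"fingers":0.085,"offset":[0,0,0],"rot":[0,0,0]}]' | head -3; python3 -c "
from h import *
i=bot.camera_info('wrist'); im=bot.get_image('wrist'); cv2.imwrite('pics/w3.png',im[:,:,::-1])
import pickle; pickle.dump(i,open('w3.pkl','wb'))
p=proj([[.613,.304,.01],[.578,.012,.01],[.45,.027,.01],[.493,.319,.01]],i);print(p)
a=np.clip(p.min(0)-15,0,None).astype(int);b=np.clip(p.max(0)+15,0,[512,384]).astype(int);print(a,b)
c=cv2.rotate(im[a[1]:b[1],a[0]:b[0],::-1],cv2.ROTATE_90_CLOCKWISE);s=800/c.shape[1];s=min(s,600/c.shape[0]);print(s);cv2.imwrite('pics/w3z.png',cv2.resize(c,None,fx=s,fy=s,interpolation=cv2.INTER_CUBIC))"
```

```text
clock: 3.0
ee_pos: [0.5221, 0.0989, 0.2935]
tool_rot: [0.001, 0.711, 0.703, 0.0]
[[324.11229496  -6.48281289]
 [290.32072516 207.93166567]
 [209.34947934 200.04591692]
 [229.42601728 -19.01176847]]
[194   0] [339 222]
3.6036036036036037
```

View pics/w3z.png

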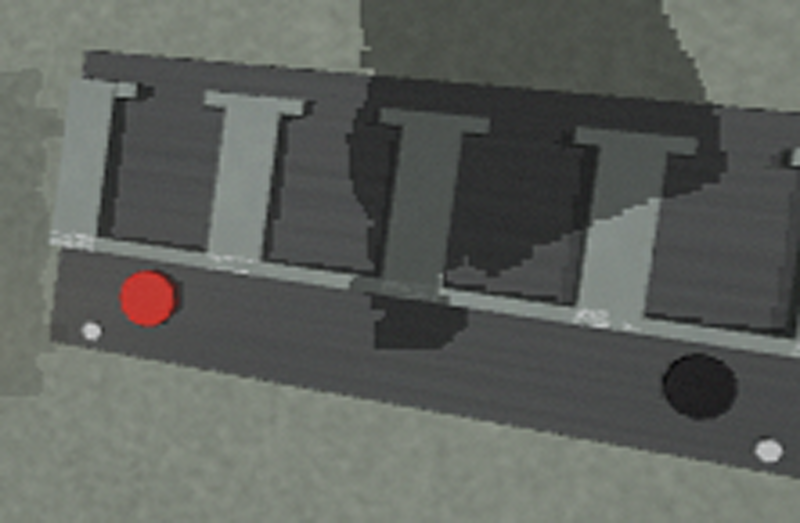

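```bash
python3 - <<'E'
from h import *
import pickle
i=pickle.load(open('w3.pkl','rb')); s=3.6036
def o(l): l=np.array(l,float)/s; return np.c_[194+l[:,1],221-l[:,0]]
S=ray(o([[148,298]]),i,.016)[0]; B=ray(o([[701,386]]),i,.0065)[0]
d=B-S; y=d[:2]/np.hypot(*d[:2]); x=np.array([y[1],-y[0]]); yaw=np.arctan2(x[1],x[0])
c=(S+B)[:2]/2-.053*x
print("stud",S,"plug",B,"dist",np.hypot(*d[:2]),"rack",c,np.degrees(yaw))
for n,p in dict(divback=[411,288],divfront=[431,130],L1=[237,105],L1b=[235,255],R1=[620,315],R1f=[632,148]).items():
    q=ray(o([p]),i,.02)[0,:2]-c; print(n,(1e3*np.array([q@x,q@y])).round(1))
for k,yy in zip(("green","white","blue","yellow"),(-.105,-.035,.035,.105)): print(k,(c+y*yy).round(4))
plan([.5708,-.0906,.15],np.radians(-12.4))
E
```

```text
stud [0.5552466 0.0602063 0.016    ] plug [0.58570132 0.26797631 0.0065    ] dist 0.2099901595890265 rack [0.51803431 0.17177786] -8.338976249845032
divback [32.1 -0.5]
divfront [-29.1  -1.2]
L1 [-31.1 -77.2]
L1b [ 29.4 -70. ]
R1 [30.6 72.8]
R1f [-30.1  68.7]
green [0.5028 0.0679]
white [0.513  0.1371]
blue [0.5231 0.2064]
yellow [0.5333 0.2757]
t 3.05 tcp [0.5221 0.0983 0.2933] yaw_y -0.8 tilt z [ 0.001 -0.001 -1.   ] w 0.0851
offset mm [-188.1   51.1  143.5] turn about tool z deg 11.6 q7 -0.44
```

```bash
python3 -m jog '[{"fingers":0.085,"offset":[-0.038,0.01,0.02],"rot":[0,0,0]},{"fingers":0.085,"offset":[-0.038,0.01,0.02],"rot":[0,0,0]},{"fingers":0.085,"offset":[-0.038,0.01,0.02],"rot":[0,0,0]},{"fingers":0.085,"offset":[-0.038,0.01,0.02],"rot":[0,0,0]},{"fingers":0.085,"offset":[-0.036,0.01,0.02],"rot":[0,0,0]}]'  >/dev/null; python3 -m jog '[{"fingers":0.085,"offset":[0,0,0.02],"rot":[0,0,6]},{"fingers":0.085,"offset":[0,0,0],"rot":[0,0,5.6]},{"fingers":0.085,"offset":[0,0,0],"rot":[0,0,0]}]' | head -3; python3 -c "
from h import *
plan([.5708,-.0906,.042],np.radians(-12.4))"
```

```text
clock: 3.85
ee_pos: [0.5689, -0.0905, 0.1723]
tool_rot: [-0.0, 0.78, 0.626, -0.001]
t 3.85 tcp [ 0.5689 -0.0905  0.1723] yaw_y -12.4 tilt z [-0.002 -0.001 -1.   ] w 0.0848
offset mm [  0.5   2.1 130.3] turn about tool z deg -0.0 q7 -0.33
```

```bash
python3 -m jog '[{"fingers":0.085,"offset":[0,0.002,0.03],"rot":[0,0,0]},{"fingers":0.085,"offset":[0,0,0.03],"rot":[0,0,0]},{"fingers":0.085,"offset":[0,0,0.03],"rot":[0,0,0]},{"fingers":0.085,"offset":[0,0,0.025],"rot":[0,0,0]},{"fingers":0.085,"offset":[0,0,0.015],"rot":[0,0,0]}]' ; python3 -m jog '[{"fingers":0.03,"offset":[0,0,0],"rot":[0,0,0]},{"fingers":0.03,"offset":[0,0,0],"rot":[0,0,0]},{"fingers":0.03,"offset":[0,0,0],"rot":[0,0,0]},{"fingers":0.03,"offset":[0,0,0],"rot":[0,0,0]},{"fingers":0.03,"offset":[0,0,0],"rot":[0,0,0]}]' 60; python3 -m jog '[{"fingers":0.03,"offset":[0,0,0],"rot":[0,0,0]},{"fingers":0.03,"offset":[0,0,0],"rot":[0,0,0]}]'
```

```text
clock: 4.35
ee_pos: [0.5708, -0.0893, 0.0417]
tool_rot: [-0.0, 0.778, 0.629, -0.001]
wrist_force: [-0.7, 0.1, -0.2]
grip_width: 0.085
clock: 4.85
ee_pos: [0.573, -0.0882, 0.0448]
tool_rot: [0.001, 0.778, 0.628, 0.001]
wrist_force: [0.1, -0.2, 6.9]
grip_width: 0.0435
clock: 5.05
ee_pos: [0.573, -0.0882, 0.0448]
tool_rot: [0.001, 0.778, 0.628, 0.001]
wrist_force: [-0.2, 0.3, 6.7]
grip_width: 0.0435
```

```bash
python3 -m jog '[{"fingers":0.03,"offset":[0,0,-0.01],"rot":[0,0,0]},{"fingers":0.03,"offset":[0,0,-0.02],"rot":[0,0,0]},{"fingers":0.03,"offset":[0,0,-0.03],"rot":[0,0,0]},{"fingers":0.03,"offset":[0,0,0],"rot":[0,0,0]}]' ; python3 -c "
from h import *
print(bot.get_obs()['wrist_force'])
plan([.5028,.0679,.1],np.radians(-8.3))"
```

```text
clock: 5.45
ee_pos: [0.5738, -0.088, 0.1068]
tool_rot: [0.002, 0.778, 0.628, 0.002]
wrist_force: [2.0, -0.2, -3.8]
grip_width: 0.0434
[ 1.99576399 -0.21612496 -3.82434445]
t 5.45 tcp [ 0.5738 -0.088   0.1068] yaw_y -12.1 tilt z [ 0.006 -0.001 -1.   ] w 0.0434
offset mm [ 137.4 -102.2    6.2] turn about tool z deg -3.8 q7 -0.37
```

```bash
python3 -m jog '[{"fingers":0.03,"offset":[0.02,-0.015,0],"rot":[0,0,0]},{"fingers":0.03,"offset":[0.035,-0.026,0],"rot":[0,0,0]},{"fingers":0.03,"offset":[0.035,-0.026,0],"rot":[0,0,0]},{"fingers":0.03,"offset":[0.03,-0.02,0],"rot":[0,0,-2]},{"fingers":0.03,"offset":[0.02,-0.015,0],"rot":[0,0,-1.8]}]';python3 -m jog '[{"fingers":0.03,"offset":[0,0,0],"rot":[0,0,0]},{"fingers":0.03,"offset":[0,0,0],"rot":[0,0,0]}]'>/dev/null; python3 -c "
from h import *
plan([.5032,.0704,.045],np.radians(-8.3))
i=bot.camera_info('wrist'); im=bot.get_image('wrist'); cv2.imwrite('pics/w4.png',im[:,:,::-1])"
```

```text
clock: 5.95
ee_pos: [0.4984, 0.0727, 0.1023]
tool_rot: [-0.001, 0.755, 0.656, -0.0]
wrist_force: [1.2, 0.2, -4.1]
grip_width: 0.0436
t 6.15 tcp [0.4996 0.0701 0.1024] yaw_y -8.3 tilt z [-0.001 -0.    -1.   ] w 0.0434
offset mm [ 0.8  3.6 57.4] turn about tool z deg 0.0 q7 -0.63
```

View pics/w4.png

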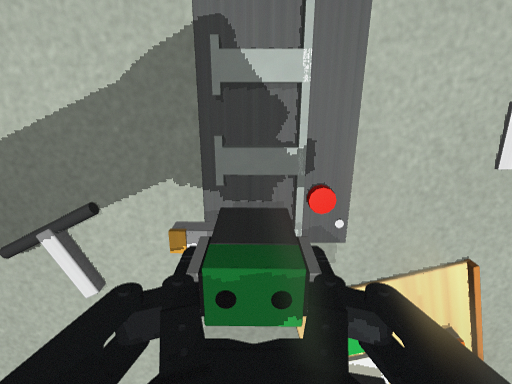

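```bash
python3 -c "
from h import *
i=bot.camera_info('wrist');print(ray([[253.5,299]],i,.1416))"
python3 -m jog '[{"fingers":0.03,"offset":[0.001,0.004,0.015],"rot":[0,0,0]},{"fingers":0.03,"offset":[0,0,0.015],"rot":[0,0,0]},{"fingers":0.03,"offset":[0,0,0.012],"rot":[0,0,0]},{"fingers":0.03,"offset":[0,0,0.008],"rot":[0,0,0]},{"fingers":0.03,"offset":[0,0,0],"rot":[0,0,0]}]'
```

```text
[[0.4977598  0.06610552 0.1416    ]]
clock: 6.7
ee_pos: [0.5037, 0.0698, 0.0514]
tool_rot: [-0.001, 0.757, 0.654, -0.001]
wrist_force: [-0.7, -0.3, -3.7]
grip_width: 0.043
```

```bash

python3 -m jog '[{"fingers":0.03,"offset":[0.001,0,0.004],"rot":[0,0,0]},{"fingers":0.03,"offset":[0,0,0.003],"rot":[0,0,0]},{"fingers":0.03,"offset":[0,0,0.002],"rot":[0,0,0]},{"fingers":0.03,"offset":[0,0,0.001],"rot":[0,0,0]}]';python3 -m jog '[{"fingers":0.03,"offset":[0,0,0.001],"rot":[0,0,0]},{"fingers":0.03,"offset":[0,0,0.001],"rot":[0,0,0]},{"fingers":0.03,"offset":[0,0,0.001],"rot":[0,0,0]},{"fingers":0.03,"offset":[0,0,0],"rot":[0,0,0]}]'
```

```text
clock: 7.1
ee_pos: [0.5048, 0.0714, 0.0431]
tool_rot: [0.0, 0.757, 0.654, 0.0]
wrist_force: [0.5, -0.4, -3.8]
grip_width: 0.0432
clock: 7.5
ee_pos: [0.5046, 0.0714, 0.04]
tool_rot: [-0.0, 0.757, 0.654, -0.0]
wrist_force: [-1.1, 0.6, -4.3]
grip_width: 0.0431
```

```bash

python3 -m jog '[{"fingers":0.03,"offset":[0,0,0.001],"rot":[0,0,0]},{"fingers":0.03,"offset":[0,0,0.001],"rot":[0,0,0]},{"fingers":0.03,"offset":[0,0,0],"rot":[0,0,0]}]';python3 -m jog '[{"fingers":0.03,"offset":[0,0,0.001],"rot":[0,0,0]},{"fingers":0.03,"offset":[0,0,0],"rot":[0,0,0]}]'
```

```text
clock: 7.8
ee_pos: [0.5048, 0.0714, 0.0387]
tool_rot: [0.0, 0.757, 0.654, -0.0]
wrist_force: [-2.6, 0.5, 5.1]
grip_width: 0.0432
clock: 8.0
ee_pos: [0.5048, 0.0714, 0.0387]
tool_rot: [0.001, 0.757, 0.654, -0.0]
wrist_force: [-6.1, -1.6, 16.8]
grip_width: 0.0437
```

```bash

python3 -m jog '[{"fingers":0.05,"offset":[0,0,0],"rot":[0,0,0]},{"fingers":0.085,"offset":[0,0,0],"rot":[0,0,0]},{"fingers":0.085,"offset":[0,0,0],"rot":[0,0,0]},{"fingers":0.085,"offset":[0,0,0],"rot":[0,0,0]},{"fingers":0.085,"offset":[0,0,0],"rot":[0,0,0]}]';python3 -m jog '[{"fingers":0.085,"offset":[0,0,-0.01],"rot":[0,0,0]},{"fingers":0.085,"offset":[0,0,-0.03],"rot":[0,0,0]},{"fingers":0.085,"offset":[0,0,-0.05],"rot":[0,0,0]},{"fingers":0.085,"offset":[0,0,-0.05],"rot":[0,0,0]},{"fingers":0.085,"offset":[0,0,-0.01],"rot":[0,0,0]}]';python3 -c "
from h import *
i=bot.camera_info('wrist'); im=bot.get_image('wrist'); cv2.imwrite('pics/w5.png',im[:,:,::-1])
import pickle; pickle.dump(i,open('w5.pkl','wb'))
plan([.5813,-.1607,.15],np.radians(-20.1))"
```

```text
clock: 8.5
ee_pos: [0.5047, 0.0714, 0.0369]
tool_rot: [-0.0, 0.757, 0.654, -0.0]
wrist_force: [-0.5, 0.6, 0.3]
grip_width: 0.0848
clock: 9.0
ee_pos: [0.5078, 0.0725, 0.1933]
tool_rot: [0.003, 0.757, 0.654, 0.004]
wrist_force: [0.6, 0.1, -0.3]
grip_width: 0.0846
t 9.05 tcp [0.5075 0.0722 0.1924] yaw_y -8.3 tilt z [ 0.009  0.001 -1.   ] w 0.0852
offset mm [-219.8  106.5   42.8] turn about tool z deg 11.8 q7 -0.56
```

View pics/w5.png

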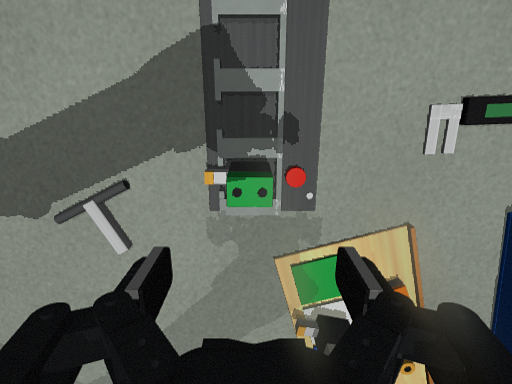

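Green sits in the stud-end pocket, its bar at (215,177) in the slot, with the holes at (237,192) and (263,192). Next is white.

```bash
python3 -m jog '[{"fingers":0.085,"offset":[-0.042,0.02,0],"rot":[0,0,0]},{"fingers":0.085,"offset":[-0.042,0.02,0],"rot":[0,0,0]},{"fingers":0.085,"offset":[-0.042,0.02,0],"rot":[0,0,0]},{"fingers":0.085,"offset":[-0.042,0.02,0],"rot":[0,0,0]},{"fingers":0.085,"offset":[-0.04,0.02,0.01],"rot":[0,0,0]}]' >/dev/null;python3 -m jog '[{"fingers":0.085,"offset":[-0.012,0.006,0.01],"rot":[0,0,6]},{"fingers":0.085,"offset":[0,0,0],"rot":[0,0,5.8]},{"fingers":0.085,"offset":[0,0,0],"rot":[0,0,0]},{"fingers":0.085,"offset":[0,0,0],"rot":[0,0,0]}]' >/dev/null; python3 -c "
from h import *
print('g',ray([[250,192]],__import__('pickle').load(open('w5.pkl','rb')),.078))
plan([.5813,-.1607,.042],np.radians(-20.1))"
```

```text
g [[0.50318195 0.06868574 0.078     ]]
t 9.95 tcp [ 0.5772 -0.1609  0.1664] yaw_y -19.9 tilt z [-0.001  0.    -1.   ] w 0.0853
offset mm [  1.6   3.9 124.4] turn about tool z deg 0.2 q7 -0.32
```

```bash
python3 -m jog '[{"fingers":0.085,"offset":[0.002,0.004,0.03],"rot":[0,0,0]},{"fingers":0.085,"offset":[0,0,0.03],"rot":[0,0,0]},{"fingers":0.085,"offset":[0,0,0.03],"rot":[0,0,0]},{"fingers":0.085,"offset":[0,0,0.022],"rot":[0,0,0]},{"fingers":0.085,"offset":[0,0,0.012],"rot":[0,0,0]}]' ; python3 -m jog '[{"fingers":0.03,"offset":[0,0,0],"rot":[0,0,0]},{"fingers":0.03,"offset":[0,0,0],"rot":[0,0,0]},{"fingers":0.03,"offset":[0,0,0],"rot":[0,0,0]},{"fingers":0.03,"offset":[0,0,0],"rot":[0,0,0]},{"fingers":0.03,"offset":[0,0,0],"rot":[0,0,0]}]' 60;  python3 -m jog '[{"fingers":0.03,"offset":[0,0,-0.01],"rot":[0,0,0]},{"fingers":0.03,"offset":[0,0,-0.02],"rot":[0,0,0]},{"fingers":0.03,"offset":[0,0,-0.04],"rot":[0,0,0]},{"fingers":0.03,"offset":[0,0,-0.03],"rot":[0,0,0]},{"fingers":0.03,"offset":[0,0,0],"rot":[0,0,0]}]' ; python3 -c "
from h import *
i=bot.camera_info('wrist'); im=bot.get_image('wrist'); cv2.imwrite('pics/w6.png',im[:,:,::-1])
import pickle; pickle.dump(i,open('w6.pkl','wb'))
plan([.5134,.1395,.14],np.radians(-8.3))"
```

```text
clock: 10.45
ee_pos: [0.5809, -0.1601, 0.0411]
tool_rot: [-0.001, 0.819, 0.574, -0.001]
wrist_force: [-0.6, -0.5, 0.1]
grip_width: 0.085
clock: 10.95
ee_pos: [0.5832, -0.1613, 0.0446]
tool_rot: [0.001, 0.82, 0.573, 0.001]
wrist_force: [-1.0, 0.1, 6.3]
grip_width: 0.0434
clock: 11.45
ee_pos: [0.5848, -0.1617, 0.1478]
tool_rot: [0.003, 0.82, 0.572, 0.003]
wrist_force: [1.1, -0.5, -4.1]
grip_width: 0.0431
t 11.50 tcp [ 0.5832 -0.1615  0.1452] yaw_y -20.2 tilt z [ 0.004 -0.001 -1.   ] w 0.0434
offset mm [ 258.5 -169.2    4.6] turn about tool z deg -11.9 q7 -0.33
```

```bash
python3 -m jog '[{"fingers":0.03,"offset":[0.02,-0.013,0],"rot":[0,0,0]},{"fingers":0.03,"offset":[0.04,-0.026,0],"rot":[0,0,0]},{"fingers":0.03,"offset":[0.04,-0.026,0],"rot":[0,0,0]},{"fingers":0.03,"offset":[0.04,-0.026,0],"rot":[0,0,0]},{"fingers":0.03,"offset":[0.04,-0.026,0],"rot":[0,0,0]}]'>/dev/null;python3 -m jog '[{"fingers":0.03,"offset":[0.04,-0.026,0],"rot":[0,0,0]},{"fingers":0.03,"offset":[0.038,-0.026,0],"rot":[0,0,0]},{"fingers":0.03,"offset":[0,0,0],"rot":[0,0,-6]},{"fingers":0.03,"offset":[0,0,0],"rot":[0,0,-6]},{"fingers":0.03,"offset":[0,0,0],"rot":[0,0,0]}]'>/dev/null; python3 -m jog '[{"fingers":0.03,"offset":[0,0,0],"rot":[0,0,0]}]'; python3 -c "
from h import *
i=bot.camera_info('wrist'); im=bot.get_image('wrist'); cv2.imwrite('pics/w7.png',im[:,:,::-1])
import pickle; pickle.dump(i,open('w7.pkl','wb'))
# holes: dark blobs in the box round the held top
c=cv2.cvtColor(im[270:330,190:320],cv2.COLOR_RGB2GRAY)
n,l,s,m=cv2.connectedComponentsWithStats((c<50).astype(np.uint8))
for k in range(1,n):
    if 80<s[k,4]<600: print(s[k,2:],m[k]+[190,270])
plan([.5130,.1371,.05],np.radians(-8.3))"
```

```text
clock: 12.6
ee_pos: [0.5113, 0.1384, 0.1417]
tool_rot: [-0.001, 0.757, 0.654, -0.001]
wrist_force: [-0.8, -0.1, -4.6]
grip_width: 0.0435
[ 15  60 558] [313.97132616 302.01433692]
[ 21  18 295] [225.22711864 294.35932203]
[ 18  18 233] [279.81974249 294.72961373]
t 12.65 tcp [0.5116 0.1385 0.1421] yaw_y -8.3 tilt z [-0.002 -0.001 -1.   ] w 0.0434
offset mm [-1.1  1.7 92.1] turn about tool z deg -0.0 q7 -0.72
```

View pics/w7.png

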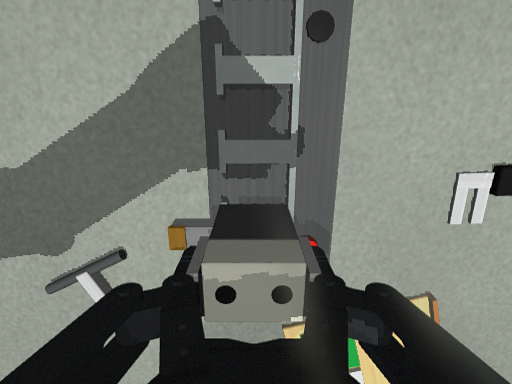

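```bash
python3 -m jog '[{"fingers":0.03,"offset":[0,0.002,0.02],"rot":[0,0,0]},{"fingers":0.03,"offset":[0,0,0.03],"rot":[0,0,0]},{"fingers":0.03,"offset":[0,0,0.025],"rot":[0,0,0]},{"fingers":0.03,"offset":[0,0,0.015],"rot":[0,0,0]},{"fingers":0.03,"offset":[0,0,0.004],"rot":[0,0,0]}]'>/dev/null;python3 -m jog '[{"fingers":0.03,"offset":[0,0,0.002],"rot":[0,0,0]},{"fingers":0.03,"offset":[0,0,0.002],"rot":[0,0,0]},{"fingers":0.03,"offset":[0,0,0.001],"rot":[0,0,0]},{"fingers":0.03,"offset":[0,0,0.001],"rot":[0,0,0]},{"fingers":0.03,"offset":[0,0,0],"rot":[0,0,0]}]'
```

```text
clock: 13.65
ee_pos: [0.5145, 0.139, 0.0434]
tool_rot: [0.0, 0.756, 0.655, 0.0]
wrist_force: [0.1, 0.3, -4.4]
grip_width: 0.0432
```

```bash
python3 -m jog '[{"fingers":0.03,"offset":[0,0,0.001],"rot":[0,0,0]},{"fingers":0.03,"offset":[0,0,0.001],"rot":[0,0,0]},{"fingers":0.03,"offset":[0,0,0.001],"rot":[0,0,0]},{"fingers":0.03,"offset":[0,0,0.001],"rot":[0,0,0]},{"fingers":0.03,"offset":[0,0,0],"rot":[0,0,0]}]';python3 -m jog '[{"fingers":0.03,"offset":[0,0,0.001],"rot":[0,0,0]},{"fingers":0.03,"offset":[0,0,0.001],"rot":[0,0,0]},{"fingers":0.03,"offset":[0,0,0],"rot":[0,0,0]}]'
```

```text
clock: 14.15
ee_pos: [0.5141, 0.1389, 0.0389]
tool_rot: [-0.0, 0.756, 0.655, -0.0]
wrist_force: [-0.2, -0.3, -4.9]
grip_width: 0.0434
clock: 14.45
ee_pos: [0.5142, 0.139, 0.0386]
tool_rot: [0.0, 0.756, 0.655, -0.0]
wrist_force: [-7.1, -2.8, 13.2]
grip_width: 0.0433
```

```bash

python3 -m jog '[{"fingers":0.05,"offset":[0,0,0],"rot":[0,0,0]},{"fingers":0.085,"offset":[0,0,0],"rot":[0,0,0]},{"fingers":0.085,"offset":[0,0,0],"rot":[0,0,0]},{"fingers":0.085,"offset":[0,0,0],"rot":[0,0,0]},{"fingers":0.085,"offset":[0,0,0],"rot":[0,0,0]}]'|tail -2;python3 -m jog '[{"fingers":0.085,"offset":[0,0,-0.01],"rot":[0,0,0]},{"fingers":0.085,"offset":[0,0,-0.03],"rot":[0,0,0]},{"fingers":0.085,"offset":[0,0,-0.05],"rot":[0,0,0]},{"fingers":0.085,"offset":[0,0,-0.05],"rot":[0,0,0]},{"fingers":0.085,"offset":[0,0,-0.01],"rot":[0,0,0]}]'>/dev/null;python3 -m jog '[{"fingers":0.085,"offset":[0,0,0],"rot":[0,0,0]}]' >/dev/null; python3 -c "
from h import *
i=bot.camera_info('wrist'); im=bot.get_image('wrist'); cv2.imwrite('pics/w8.png',im[:,:,::-1])
import pickle; pickle.dump(i,open('w8.pkl','wb'))
plan([.5912,-.2288,.16],np.radians(27.1))"
```

```text
wrist_force: [-0.5, 0.1, 0.8]
grip_width: 0.085
t 15.60 tcp [0.5144 0.1389 0.1877] yaw_y -8.2 tilt z [ 0.002  0.    -1.   ] w 0.0853
offset mm [-353.   128.1   27.8] turn about tool z deg -35.3 q7 -0.69
```

View pics/w8.png

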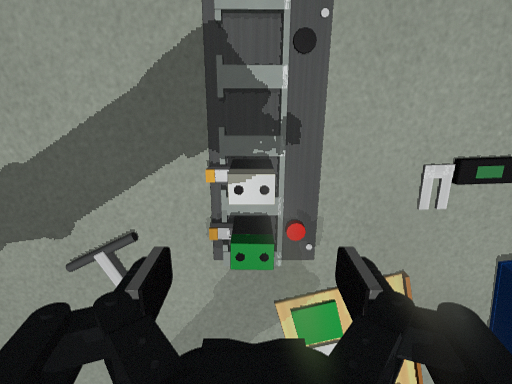

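White is in the second pocket with its bar at (215,175) in the slot, and green (252,255) is undisturbed. Next is blue.

```bash
python3 -m jog '[{"fingers":0.085,"offset":[-0.042,0.015,0],"rot":[0,0,0]},{"fingers":0.085,"offset":[-0.042,0.015,0],"rot":[0,0,0]},{"fingers":0.085,"offset":[-0.042,0.015,0],"rot":[0,0,0]},{"fingers":0.085,"offset":[-0.042,0.015,0],"rot":[0,0,0]},{"fingers":0.085,"offset":[-0.042,0.015,0],"rot":[0,0,0]}]' >/dev/null;python3 -m jog '[{"fingers":0.085,"offset":[-0.042,0.015,0],"rot":[0,0,0]},{"fingers":0.085,"offset":[-0.042,0.015,0],"rot":[0,0,0]},{"fingers":0.085,"offset":[-0.042,0.015,0],"rot":[0,0,0]},{"fingers":0.085,"offset":[-0.017,0.008,0],"rot":[0,0,0]},{"fingers":0.085,"offset":[0,0,0],"rot":[0,0,-7]}]' >/dev/null;python3 -m jog '[{"fingers":0.085,"offset":[0,0,0],"rot":[0,0,-7]},{"fingers":0.085,"offset":[0,0,0],"rot":[0,0,-7]},{"fingers":0.085,"offset":[0,0,0.01],"rot":[0,0,-7]},{"fingers":0.085,"offset":[0,0,0.01],"rot":[0,0,-7]},{"fingers":0.085,"offset":[0,0,0],"rot":[0,0,0]}]' >/dev/null; python3 -m jog '[{"fingers":0.085,"offset":[0,0,0],"rot":[0,0,0]}]' >/dev/null; python3 -c "
from h import *
plan([.5912,-.2288,.042],np.radians(27.1))"
```

```text
t 17.20 tcp [ 0.5903 -0.2279  0.1657] yaw_y 26.7 tilt z [-0.002  0.001 -1.   ] w 0.0849
offset mm [ -1.5   0.6 123.7] turn about tool z deg -0.4 q7 0.53
```

```bash
python3 -m jog '[{"fingers":0.085,"offset":[-0.001,0,0.03],"rot":[0,0,0]},{"fingers":0.085,"offset":[0,0,0.03],"rot":[0,0,0]},{"fingers":0.085,"offset":[0,0,0.03],"rot":[0,0,0]},{"fingers":0.085,"offset":[0,0,0.022],"rot":[0,0,0]},{"fingers":0.085,"offset":[0,0,0.012],"rot":[0,0,0]}]' ; python3 -m jog '[{"fingers":0.03,"offset":[0,0,0],"rot":[0,0,0]},{"fingers":0.03,"offset":[0,0,0],"rot":[0,0,0]},{"fingers":0.03,"offset":[0,0,0],"rot":[0,0,0]},{"fingers":0.03,"offset":[0,0,0],"rot":[0,0,0]},{"fingers":0.03,"offset":[0,0,0],"rot":[0,0,0]}]' 60;  python3 -m jog '[{"fingers":0.03,"offset":[0,0,-0.01],"rot":[0,0,0]},{"fingers":0.03,"offset":[0,0,-0.02],"rot":[0,0,0]},{"fingers":0.03,"offset":[0,0,-0.04],"rot":[0,0,0]},{"fingers":0.03,"offset":[0,0,-0.03],"rot":[0,0,0]},{"fingers":0.03,"offset":[0,0,0],"rot":[0,0,0]}]' ; python3 -c "
from h import *
plan([.5231,.2064,.14],np.radians(-8.3))"
```

```text
clock: 17.7
ee_pos: [0.5904, -0.2289, 0.0411]
tool_rot: [-0.001, 0.524, 0.851, -0.0]
wrist_force: [-0.3, 0.3, 0.3]
grip_width: 0.085
clock: 18.2
ee_pos: [0.5928, -0.2297, 0.0448]
tool_rot: [0.001, 0.524, 0.852, 0.0]
wrist_force: [-0.3, -0.1, 6.2]
grip_width: 0.0434
clock: 18.7
ee_pos: [0.5938, -0.2301, 0.1476]
tool_rot: [0.004, 0.524, 0.852, 0.001]
wrist_force: [1.5, -0.5, -5.5]
grip_width: 0.0435
t 18.70 tcp [ 0.5938 -0.2301  0.1476] yaw_y 26.8 tilt z [ 0.007 -0.002 -1.   ] w 0.0435
offset mm [421.5 133.9   6.1] turn about tool z deg 35.1 q7 0.52
```

```bash
python3 -m jog '[{"fingers":0.03,"offset":[0.02,0.006,0],"rot":[0,0,0]},{"fingers":0.03,"offset":[0.042,0.0134,0],"rot":[0,0,0]},{"fingers":0.03,"offset":[0.042,0.0134,0],"rot":[0,0,0]},{"fingers":0.03,"offset":[0.042,0.0134,0],"rot":[0,0,0]},{"fingers":0.03,"offset":[0.042,0.0134,0],"rot":[0,0,0]}]'>/dev/null;python3 -m jog '[{"fingers":0.03,"offset":[0.042,0.0134,0],"rot":[0,0,0]},{"fingers":0.03,"offset":[0.042,0.0134,0],"rot":[0,0,0]},{"fingers":0.03,"offset":[0.042,0.0134,0],"rot":[0,0,0]},{"fingers":0.03,"offset":[0.042,0.0134,0],"rot":[0,0,0]},{"fingers":0.03,"offset":[0.042,0.0134,0],"rot":[0,0,0]}]'>/dev/null;python3 -m jog '[{"fingers":0.03,"offset":[0.02,0.006,0],"rot":[0,0,0]},{"fingers":0.03,"offset":[0,0,0],"rot":[0,0,7]},{"fingers":0.03,"offset":[0,0,0],"rot":[0,0,7]},{"fingers":0.03,"offset":[0,0,0],"rot":[0,0,7]},{"fingers":0.03,"offset":[0,0,0],"rot":[0,0,7]}]'>/dev/null; python3 -m jog '[{"fingers":0.03,"offset":[0,0,0],"rot":[0,0,7]},{"fingers":0.03,"offset":[0,0,0],"rot":[0,0,0]},{"fingers":0.03,"offset":[0,0,0],"rot":[0,0,0]}]'; python3 -c "
from h import *
i=bot.camera_info('wrist'); im=bot.get_image('wrist'); cv2.imwrite('pics/w9.png',im[:,:,::-1])
plan([.5231,.2064,.046],np.radians(-8.3))"
```

```text
clock: 20.5
ee_pos: [0.5199, 0.2028, 0.1419]
tool_rot: [-0.0, 0.754, 0.656, -0.001]
wrist_force: [0.1, 0.5, -5.7]
grip_width: 0.0434
t 20.55 tcp [0.5202 0.2029 0.1422] yaw_y -8.0 tilt z [-0.002 -0.001 -1.   ] w 0.0434
offset mm [ 3.9  2.6 96.2] turn about tool z deg 0.3 q7 -0.81
```

View pics/w9.png

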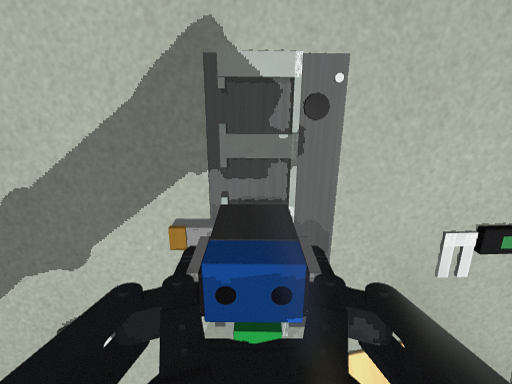

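Blue is held upright with its holes at row 295, the same in-hand position as white. Shifting it onto pocket three and lowering.

```bash
python3 -m jog '[{"fingers":0.03,"offset":[0.005,0.003,0.02],"rot":[0,0,0]},{"fingers":0.03,"offset":[0,0,0.03],"rot":[0,0,0]},{"fingers":0.03,"offset":[0,0,0.025],"rot":[0,0,0]},{"fingers":0.03,"offset":[0,0,0.015],"rot":[0,0,0]},{"fingers":0.03,"offset":[0,0,0.004],"rot":[0,0,0]}]'>/dev/null;python3 -m jog '[{"fingers":0.03,"offset":[0,0,0.002],"rot":[0,0,0]},{"fingers":0.03,"offset":[0,0,0.002],"rot":[0,0,0]},{"fingers":0.03,"offset":[0,0,0.001],"rot":[0,0,0]},{"fingers":0.03,"offset":[0,0,0.001],"rot":[0,0,0]},{"fingers":0.03,"offset":[0,0,0],"rot":[0,0,0]}]'; python3 -m jog '[{"fingers":0.03,"offset":[0,0,0.001],"rot":[0,0,0]},{"fingers":0.03,"offset":[0,0,0.001],"rot":[0,0,0]},{"fingers":0.03,"offset":[0,0,0.001],"rot":[0,0,0]},{"fingers":0.03,"offset":[0,0,0.001],"rot":[0,0,0]},{"fingers":0.03,"offset":[0,0,0],"rot":[0,0,0]}]'
```

```text
clock: 21.55
ee_pos: [0.5248, 0.2079, 0.0434]
tool_rot: [0.0, 0.756, 0.655, 0.0]
wrist_force: [-0.8, -0.1, -4.9]
grip_width: 0.0433
clock: 22.05
ee_pos: [0.5245, 0.2078, 0.0389]
tool_rot: [-0.0, 0.756, 0.655, -0.0]
wrist_force: [0.1, -0.2, -6.1]
grip_width: 0.0433
```

```bash
python3 -m jog '[{"fingers":0.03,"offset":[0,0,0.001],"rot":[0,0,0]},{"fingers":0.03,"offset":[0,0,0.001],"rot":[0,0,0]},{"fingers":0.03,"offset":[0,0,0],"rot":[0,0,0]}]';
python3 -m jog '[{"fingers":0.05,"offset":[0,0,0],"rot":[0,0,0]},{"fingers":0.085,"offset":[0,0,0],"rot":[0,0,0]},{"fingers":0.085,"offset":[0,0,0],"rot":[0,0,0]},{"fingers":0.085,"offset":[0,0,0],"rot":[0,0,0]},{"fingers":0.085,"offset":[0,0,0],"rot":[0,0,0]}]'|tail -2;python3 -m jog '[{"fingers":0.085,"offset":[0,0,-0.01],"rot":[0,0,0]},{"fingers":0.085,"offset":[0,0,-0.03],"rot":[0,0,0]},{"fingers":0.085,"offset":[0,0,-0.05],"rot":[0,0,0]},{"fingers":0.085,"offset":[0,0,-0.05],"rot":[0,0,0]},{"fingers":0.085,"offset":[0,0,-0.01],"rot":[0,0,0]}]'>/dev/null;python3 -m jog '[{"fingers":0.085,"offset":[0,0,0],"rot":[0,0,0]}]' >/dev/null; python3 -c "
from h import *
i=bot.camera_info('wrist'); im=bot.get_image('wrist'); cv2.imwrite('pics/w10.png',im[:,:,::-1])
import pickle; pickle.dump(i,open('w10.pkl','wb'))
plan([.5963,-.2960,.16],np.radians(-9.7))"
```

```text
clock: 22.35
ee_pos: [0.5246, 0.208, 0.0387]
tool_rot: [0.0, 0.756, 0.655, -0.0]
wrist_force: [-4.7, -3.4, 12.1]
grip_width: 0.0436
wrist_force: [0.4, 0.3, -0.7]
grip_width: 0.0849
t 23.50 tcp [0.5247 0.2078 0.1877] yaw_y -8.1 tilt z [ 0.002  0.    -1.   ] w 0.0855
offset mm [-488.6  142.2   27.7] turn about tool z deg 1.6 q7 -0.80
```

View pics/w10.png

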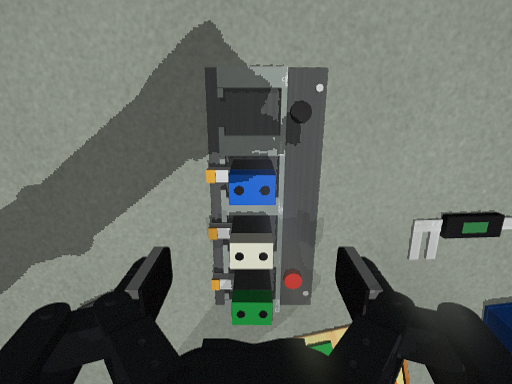

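Three holders are seated with their bars in the slots (blue's bar is at (215,175)). Next is yellow.

```bash
python3 -m jog '[{"fingers":0.085,"offset":[-0.042,0.012,0],"rot":[0,0,0]},{"fingers":0.085,"offset":[-0.042,0.012,0],"rot":[0,0,0]},{"fingers":0.085,"offset":[-0.042,0.012,0],"rot":[0,0,0]},{"fingers":0.085,"offset":[-0.042,0.012,0],"rot":[0,0,0]},{"fingers":0.085,"offset":[-0.042,0.012,0],"rot":[0,0,0]}]' >/dev/null;python3 -m jog '[{"fingers":0.085,"offset":[-0.042,0.012,0],"rot":[0,0,0]},{"fingers":0.085,"offset":[-0.042,0.012,0],"rot":[0,0,0]},{"fingers":0.085,"offset":[-0.042,0.012,0],"rot":[0,0,0]},{"fingers":0.085,"offset":[-0.042,0.012,0],"rot":[0,0,0]},{"fingers":0.085,"offset":[-0.042,0.012,0],"rot":[0,0,0]}]' >/dev/null;python3 -m jog '[{"fingers":0.085,"offset":[-0.042,0.012,0],"rot":[0,0,0]},{"fingers":0.085,"offset":[-0.026,0.010,0.01],"rot":[0,0,0]},{"fingers":0.085,"offset":[0,0,0.01],"rot":[0,0,1.6]},{"fingers":0.085,"offset":[0,0,0],"rot":[0,0,0]},{"fingers":0.085,"offset":[0,0,0],"rot":[0,0,0]}]' >/dev/null; python3 -c "
from h import *
plan([.5963,-.2965,.042],np.radians(-9.7))"
```

```text
t 25.00 tcp [ 0.5954 -0.293   0.1654] yaw_y -9.6 tilt z [-0.003  0.002 -1.   ] w 0.0856
offset mm [ -3.5   1.8 123.4] turn about tool z deg 0.1 q7 0.08
```

```bash
python3 -m jog '[{"fingers":0.085,"offset":[-0.003,0.001,0.03],"rot":[0,0,0]},{"fingers":0.085,"offset":[0,0,0.03],"rot":[0,0,0]},{"fingers":0.085,"offset":[0,0,0.03],"rot":[0,0,0]},{"fingers":0.085,"offset":[0,0,0.022],"rot":[0,0,0]},{"fingers":0.085,"offset":[0,0,0.012],"rot":[0,0,0]}]' ; python3 -m jog '[{"fingers":0.03,"offset":[0,0,0],"rot":[0,0,0]},{"fingers":0.03,"offset":[0,0,0],"rot":[0,0,0]},{"fingers":0.03,"offset":[0,0,0],"rot":[0,0,0]},{"fingers":0.03,"offset":[0,0,0],"rot":[0,0,0]},{"fingers":0.03,"offset":[0,0,0],"rot":[0,0,0]}]' 60;  python3 -m jog '[{"fingers":0.03,"offset":[0,0,-0.01],"rot":[0,0,0]},{"fingers":0.03,"offset":[0,0,-0.02],"rot":[0,0,0]},{"fingers":0.03,"offset":[0,0,-0.04],"rot":[0,0,0]},{"fingers":0.03,"offset":[0,0,-0.03],"rot":[0,0,0]},{"fingers":0.03,"offset":[0,0,0],"rot":[0,0,0]}]' ; python3 -c "
from h import *
plan([.5333,.2757,.14],np.radians(-8.3))"
```

```text
clock: 25.5
ee_pos: [0.5958, -0.296, 0.0413]
tool_rot: [-0.001, 0.764, 0.646, -0.0]
wrist_force: [-0.1, 0.8, 0.3]
grip_width: 0.0849
clock: 26.0
ee_pos: [0.5978, -0.2988, 0.0449]
tool_rot: [0.001, 0.765, 0.644, 0.001]
wrist_force: [0.1, -0.1, 6.2]
grip_width: 0.0434
clock: 26.5
ee_pos: [0.599, -0.2996, 0.1482]
tool_rot: [0.004, 0.765, 0.644, 0.002]
wrist_force: [0.8, -0.5, -3.9]
grip_width: 0.0436
t 26.50 tcp [ 0.599  -0.2996  0.1482] yaw_y -9.8 tilt z [ 0.008 -0.003 -1.   ] w 0.0436
offset mm [ 555.9 -162.4    5.8] turn about tool z deg -1.5 q7 0.08
```

```bash
python3 -m jog '[{"fingers":0.03,"offset":[0.02,-0.006,0],"rot":[0,0,0]},{"fingers":0.03,"offset":[0.042,-0.0123,0],"rot":[0,0,0]},{"fingers":0.03,"offset":[0.042,-0.0123,0],"rot":[0,0,0]},{"fingers":0.03,"offset":[0.042,-0.0123,0],"rot":[0,0,0]},{"fingers":0.03,"offset":[0.042,-0.0123,0],"rot":[0,0,0]}]'>/dev/null;python3 -m jog '[{"fingers":0.03,"offset":[0.042,-0.0123,0],"rot":[0,0,0]},{"fingers":0.03,"offset":[0.042,-0.0123,0],"rot":[0,0,0]},{"fingers":0.03,"offset":[0.042,-0.0123,0],"rot":[0,0,0]},{"fingers":0.03,"offset":[0.042,-0.0123,0],"rot":[0,0,0]},{"fingers":0.03,"offset":[0.042,-0.0123,0],"rot":[0,0,0]}]'>/dev/null;python3 -m jog '[{"fingers":0.03,"offset":[0.042,-0.0123,0],"rot":[0,0,0]},{"fingers":0.03,"offset":[0.042,-0.0123,0],"rot":[0,0,0]},{"fingers":0.03,"offset":[0.042,-0.0123,0],"rot":[0,0,0]},{"fingers":0.03,"offset":[0.03,-0.009,0],"rot":[0,0,0]},{"fingers":0.03,"offset":[0,0,0],"rot":[0,0,-1.5]}]'>/dev/null; python3 -m jog '[{"fingers":0.03,"offset":[0,0,0],"rot":[0,0,0]},{"fingers":0.03,"offset":[0,0,0],"rot":[0,0,0]}]'; python3 -c "
from h import *
i=bot.camera_info('wrist'); im=bot.get_image('wrist'); cv2.imwrite('pics/w11.png',im[:,:,::-1])
plan([.5333,.2757,.046],np.radians(-8.3))"
```

```text
clock: 28.2
ee_pos: [0.5297, 0.273, 0.1419]
tool_rot: [0.0, 0.757, 0.654, -0.001]
wrist_force: [0.2, 0.6, -3.2]
grip_width: 0.0431
t 28.25 tcp [0.53   0.2729 0.1422] yaw_y -8.4 tilt z [-0.001 -0.002 -1.   ] w 0.0431
offset mm [ 3.5  2.9 96.2] turn about tool z deg -0.1 q7 -0.91
```

View pics/w11.png

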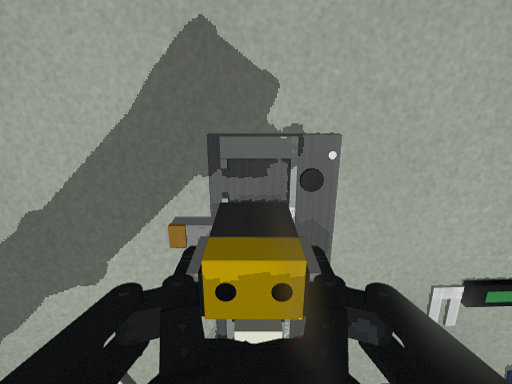

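Yellow is held with its holes at row 292, about 2 mm further forward than the others, so I shift it a little less.

```bash
python3 -m jog '[{"fingers":0.03,"offset":[0.002,0.003,0.02],"rot":[0,0,0]},{"fingers":0.03,"offset":[0,0,0.03],"rot":[0,0,0]},{"fingers":0.03,"offset":[0,0,0.025],"rot":[0,0,0]},{"fingers":0.03,"offset":[0,0,0.015],"rot":[0,0,0]},{"fingers":0.03,"offset":[0,0,0.004],"rot":[0,0,0]}]'>/dev/null;python3 -m jog '[{"fingers":0.03,"offset":[0,0,0.002],"rot":[0,0,0]},{"fingers":0.03,"offset":[0,0,0.002],"rot":[0,0,0]},{"fingers":0.03,"offset":[0,0,0.001],"rot":[0,0,0]},{"fingers":0.03,"offset":[0,0,0.001],"rot":[0,0,0]},{"fingers":0.03,"offset":[0,0,0],"rot":[0,0,0]}]'; python3 -m jog '[{"fingers":0.03,"offset":[0,0,0.001],"rot":[0,0,0]},{"fingers":0.03,"offset":[0,0,0.001],"rot":[0,0,0]},{"fingers":0.03,"offset":[0,0,0.001],"rot":[0,0,0]},{"fingers":0.03,"offset":[0,0,0.001],"rot":[0,0,0]},{"fingers":0.03,"offset":[0,0,0],"rot":[0,0,0]}]'; python3 -m jog '[{"fingers":0.03,"offset":[0,0,0.001],"rot":[0,0,0]},{"fingers":0.03,"offset":[0,0,0.001],"rot":[0,0,0]},{"fingers":0.03,"offset":[0,0,0],"rot":[0,0,0]}]'
```

```text
clock: 29.25
ee_pos: [0.5334, 0.2767, 0.0434]
tool_rot: [0.0, 0.756, 0.654, 0.0]
wrist_force: [-0.5, -0.3, -4.1]
grip_width: 0.0437
clock: 29.75
ee_pos: [0.5332, 0.2767, 0.039]
tool_rot: [-0.0, 0.756, 0.654, -0.0]
wrist_force: [0.6, -0.4, -5.6]
grip_width: 0.0433
clock: 30.05
ee_pos: [0.5332, 0.2767, 0.0389]
tool_rot: [0.0, 0.756, 0.654, -0.0]
wrist_force: [-5.2, -3.5, 14.0]
grip_width: 0.0434
```

```bash

python3 -m jog '[{"fingers":0.05,"offset":[0,0,0],"rot":[0,0,0]},{"fingers":0.085,"offset":[0,0,0],"rot":[0,0,0]},{"fingers":0.085,"offset":[0,0,0],"rot":[0,0,0]},{"fingers":0.085,"offset":[0,0,0],"rot":[0,0,0]},{"fingers":0.085,"offset":[0,0,0],"rot":[0,0,0]}]'|tail -2;python3 -m jog '[{"fingers":0.085,"offset":[0,0,-0.01],"rot":[0,0,0]},{"fingers":0.085,"offset":[0,0,-0.03],"rot":[0,0,0]},{"fingers":0.085,"offset":[0,0,-0.05],"rot":[0,0,0]},{"fingers":0.085,"offset":[0,0,-0.05],"rot":[0,0,0]},{"fingers":0.085,"offset":[-0.02,0,-0.03],"rot":[0,0,0]}]'>/dev/null;python3 -m jog '[{"fingers":0.085,"offset":[-0.04,0,0],"rot":[0,0,0]},{"fingers":0.085,"offset":[-0.04,0,0],"rot":[0,0,0]},{"fingers":0.085,"offset":[-0.03,0,0],"rot":[0,0,0]},{"fingers":0.085,"offset":[0,0,0],"rot":[0,0,0]},{"fingers":0.085,"offset":[0,0,0],"rot":[0,0,0]}]' >/dev/null; python3 -c "
from h import *
i=bot.camera_info('wrist'); im=bot.get_image('wrist'); cv2.imwrite('pics/w12.png',im[:,:,::-1])
c=np.array([.51803,.17178]);a=np.radians(-8.34);x=np.array([np.cos(a),np.sin(a)]);y=np.array([-x[1],x[0]])
g=cv2.cvtColor(im,cv2.COLOR_RGB2GRAY)
for n,yy in zip(('green','white','blue','yellow'),(-.105,-.035,.035,.105)):
    p=proj([np.r_[c+y*yy,.078]],i)[0]; u,v=p.round().astype(int); w=g[v-9:v+10,u-22:u+23]
    m=(w<.45*np.median(w)).astype(np.uint8) ; N,l,s,k=cv2.connectedComponentsWithStats(m)
    H=np.array([k[j]+[u-22,v-9] for j in range(1,N) if 25<s[j,4]<160])
    if len(H)!=2: print(n,p,'holes',len(H),s[1:].tolist()); continue
    Q=ray(H,i,.078)[:,:2]; d=Q[1]-Q[0]; q=Q.mean(0)-c
    print(n,'rack xy mm',(1e3*np.array([q@x,q@y])).round(1),'yaw rel %.1f'%np.degrees(np.arctan2(d@y,d@x)),'spacing mm %.1f'%(1e3*np.hypot(*d)))
plan([.5,.1,.3],0)"
```

```text
wrist_force: [0.0, 0.3, 0.2]
grip_width: 0.0849
green rack xy mm [  -0.4 -104.6] yaw rel -1.1 spacing mm 23.8
white rack xy mm [ -1.1 -33.5] yaw rel 0.1 spacing mm 24.2
blue rack xy mm [-0.6 36.2] yaw rel 0.7 spacing mm 23.8
yellow rack xy mm [ -2.1 106.9] yaw rel -0.2 spacing mm 23.9
t 31.60 tcp [0.5147 0.1488 0.2077] yaw_y -8.2 tilt z [ 0.001  0.001 -1.   ] w 0.0850
offset mm [-50.3  -7.5 -92.3] turn about tool z deg -8.2 q7 -0.66
```

View pics/w12.png

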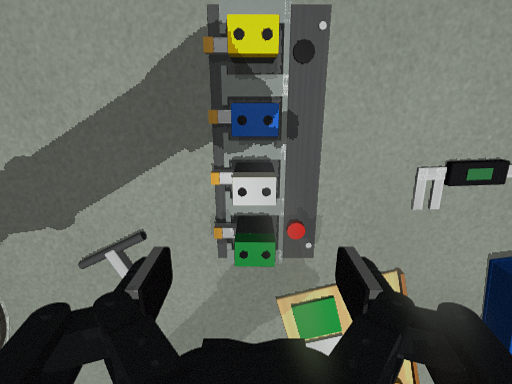

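All four are within about 2 mm of their pocket centres, flat, with their bars in the slots. The order from the red stud is green, white, blue, yellow, and the gripper is clear. Handing in.

```bash
python3 -c "
from plant import bot
print(bot.finish_job(), bot.get_obs()['clock'])"
```

```text
the job is handed in; nothing more can be done
the job is handed in; nothing more can be done
```

All four holders are in the rack and the job is handed in; no verdict is reported. From the red stud the order is green, white, blue, yellow, the same as their left-to-right order on the tray.

- **Position:** the last wrist picture put every holder within about 2.2 mm in x and y of its pocket centre and within about 1.1° of the rack's yaw. All four looked upright, with their bars in the slots. These figures are measured against my own fit of the rack from the stud and plug.
- **Setting down:** each holder met the pocket floor at the height predicted from its grasp, with at most about 17 N read at the wrist. I did not measure the force on the rack directly.
- **Finish:** the clock stood at 31.6 s at the last check. The gripper was then open and about 17 cm above where it had set the holders down.
- **Slips:** my first jog row gave the offset in millimetres instead of metres, so it was clipped to a 50 mm lift in free air and had no effect. Closing on each holder pushed the arm up about 3 mm, which I allowed for when setting down.

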